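# Hold the reading magnifier over a picture in the open book

### The job

Take the hand magnifier by its handle, draw it up out of its desk stand, turn it until the lens lies level, and hold it still, centred over the blue flower picture in the open book and about 10 cm above the page, so that the person at the table can study the picture; finish while holding it there, do not let go or put it down. Keep the fingers off the lens and its rim, let nothing touch the book, leave the stand standing where it is, and leave the mug, the spectacles and the closed paperback alone.

Things in the scene. Friction and masses are not known exactly. Their poses are not given: they have to be found in the camera images.
- magnifier: Loose hand magnifier, 223 mm long, 160 g, balancing 65 mm from mid-handle towards the lens. Origin at the middle of its black flat-sided handle (120 long, 24 wide, 14 mm thick). Own x runs along the handle to the lens, y across the width, z square to the glass. It starts lens up, x 55 degrees above level, y level; handle free from own x -6 to +60 mm, the rest in the socket. Either face may end up.
- lens: Glass and steel rim, part of the magnifier: a disc 90 mm in diameter, 8 mm thick, in the plane of the handle, joined to it by a brass neck 11 mm thick (own x of the magnifier 60 to 77 mm). Origin at its centre, axes as the magnifier's.
- lens_center (a point): Centre of the lens, 119 mm from mid-handle along the magnifier's own x. Axes as the magnifier's.
- handle_foot (a point): Centre of the handle's free end, the end that sits in the socket, 60 mm from mid-handle against its own x.
- stand: Loose weighted desk stand (1.2 kg), dark wood with a brass plate: foot 130 x 96 x 14 mm and an inclined rectangular socket (26.5 x 16.5 mm inside, 54 deep, 40 x 31 outside). Origin under the foot; own x points the way the socket leans, 57.6 degrees above level; z up. The handle sits in it with 1 mm of play to each side and comes out straight along its own length.
- stand_mouth (a point): Centre of the socket's mouth, 75 mm above the table. Axes as the stand's.
- book: Plant book lying open, flat and fixed, 200 x 272 mm. Origin under its centre; spine along its own x. Cream pages, top 15 mm above the table. Four pictures, two to a page, 45 mm along x and 67 mm along y from the centre: a blue flower, a green leaf sprig, red berries and a yellow ear of barley; which is where changes.
- blue_flower: The picture to be studied: a flower 43 mm across with six blue petals and a yellow eye, on a cream panel 74 x 90 mm, printed on the page, 15 mm above the table. Origin at its centre, z up.
- mug: Loose stoneware mug, empty, off-white with a brown rim, 84 mm in diameter, 96 mm high, handle reaching 76 mm from the axis along its own y. Origin under its centre.
- spectacles: Loose folded wine-red spectacles, 36 x 132 mm (own x, y) and 42 mm high. Origin under the centre.
- paperback: Loose closed paperback with a grey-green leaf cover, 110 x 150 x 24 mm (own x, y, z). Origin under its centre.
Not all that is in view belongs to the job. There is more than one size of the magnifier; the one meant has the size given above. Several things look just like the paperback: the one meant starts farthest to the robot's left.

How it is judged:
By the outcome, as a careful person would: the job done as asked, in the order asked, and still so for the second after the job is handed in, while the arm keeps its last pose, push and grip.
It also fails if it takes over 38 s, if anything falls off the work surface, if the arm or the gripper's body presses on something with over 40 N, if the wrist force passes 120 N, or if a joint passes its speed limit or range.

### The arm

A 7-joint arm with a two-finger parallel gripper is mounted at the origin on the work surface. World frame = base frame: x ahead of the robot, y to its left, z up, the work surface at z = 0. Lengths are in m, angles in rad, forces in N, time in s.
With the tool pointing down it reaches from about 0.4 to 0.9 m from the base axis. Payload 5.6 kg.
Tool frame: the origin (TCP) lies midway between the tips of the shut fingers; the grasp point (between the pads) lies bot.tcp_to_grasp behind it (bot.tcp_to_grasp is the distance from the TCP to the grasp point, in m); x points along the fingers, y is the direction in which the jaws open and shut, and the axes are right-handed (so a half turn about x gives the same grasp; the last joint's range is limited). The gripper opens to 92 mm and grips with 3 to 60 N. Pads are 20 mm wide; open, the fingers measure 128 mm over their backs; the gripper's body (75 mm by 189 mm) begins 69 mm behind the grasp point.
Start: joints at [1.156, 0.468, -0.012, 1.603, 0.006, 1.071, -0.056], TCP at [0.236, -0.606, 0.215] pointing down, gripper open.
Joint ranges: [-2.53, 2.53], [-0.31, 2.02], [-1.57, 1.55], [0.28, 2.44], [-1.29, 4.43], [0.15, 1.84], [-2.92, 2.92]. Speed limits (rad/s): [2.57, 2.57, 3.14, 3.14, 3.14, 3.14, 3.14].

### API

Orientations are given as a unit quaternion [w, x, y, z].
In Python, from rig import bot, camera, camera_params, spotter gives the robot as it stands.
- The arm moves only by the tool step_arm, never from a script. Its argument "series" is a list that holds one entry, the list of rows, each a list of 6 numbers: the shift along the world's x, y, z in m, then the turn, a rotation vector about the world's x, y, z in rad. In form: [[[tx, ty, tz, wx, wy, wz], ...]]. A call has exactly 5 rows; each row shifts and turns the pose as measured when the row begins; what a row does not reach is not made up. A row lasts 1/10 s, in which the tool goes at most 50 mm and 8.59 degrees, less where a joint would pass 70% of its speed; a pose out of reach is approached as far as the arm can. A call with a gripper value outside its range is refused whole. "jaw" is the finger opening in m, from 0 to 0.0919, set as the call begins (left out, the last holds). The fingers move at their own pace and stop on an object; "grip_force" is the grip in N (left out, the last holds). Time passes only in rows, so rows that do not move let the fingers close, or fill a call up. It gives the time, the measured TCP pose, the force and the opening at its end, in the units of the state.
- bot.read_state(): the state, without advancing time (a new reading comes with each control period).
- camera(name): name is "scene" or "top"; returns the picture (480x640x3 uint8, blue, green, red); there is no depth.
- camera_params(name): a dict with "intrinsics" (3x3 intrinsics, pixels), "origin" and "attitude" of the camera in the world. Camera axes: x right, y down, z forward; pixel columns grow to the right and rows downward; lengths in m; the calibration is good to about 2 mm. A picture is of the moment at which its call begins. camera_params takes no time and is no camera call.
- bot.hand_in(): hands the job in, once; it reports no verdict.
Trained networks look in the newest picture that a camera, given by its name, has taken for a name from the list of things; names that differ only in an ending like _2 or _b are one class to them, and where a whole thing is asked for, a point or a joint stands for the part that bears it (a point fixed in the world has none). Each returns a list of dicts, best first, with "score" (0 to 1); they miss things now and then, are a little off and sometimes report something else, mostly with a low value. They report only what shows in the picture. A call takes as long as a camera call. They do not tell look-alikes from the thing itself.
- spotter.boxes_of(camera, query): "position" ([column, row] as shares, 0 to 1, of the picture: columns of its width, rows of its height, amid what is visible of it).
The state is a dict: "t": time; "joint_pos": joint angles; "joint_velocities": joint speeds; "joint_torque": joint torques, N m; "position": TCP position; "ee_rot": TCP orientation; "contact_force": force on the tool from outside, world axes, zero at the start; "moment": the same for the moment, N m; "finger_gap": finger opening in m.
Only numpy, scipy, OpenCV 4.12 (cv2) and the standard library are available. Lean on these libraries where they do the work, as an engineer would, in place of code of your own. Each camera call takes 0.05 s, during which the arm holds its last target. There are 200 camera calls.

## Working session

There is one attempt and no reset: what is moved stays moved. The work goes in short steps, Python scripts to look and compute and a tool call to move; the robot and the scene stay as the last step left them, time stands still between calls to the robot, and variables do not carry over. Pictures are saved under pics/ and viewed, about 8 in all and at most 12, crops included, and the job is handed in when it is done.

Besides the shell and the picture viewer there is one more tool, called as name(argument=value, ...) on one line, values as JSON. step_arm: Moves the arm, as the interface text tells. Its arguments: {"type":"object","properties":{"series":{"type":"array","items":{"type":"array","items":{"type":"array","items":{"type":"number"}}}},"jaw":{"type":"number"},"grip_force":{"type":"number"}},"required":["series"]}

```bash
mkdir -p pics; ls
cat > h.py <<'E'
import numpy as np, cv2
from rig import bot, camera, camera_params, spotter
from scipy.spatial.transform import Rotation as R
def cam(n):
    p=camera_params(n); K=np.array(p["intrinsics"]); a=np.array(p["attitude"]); o=np.array(p["origin"])
    Rm=a if a.shape==(3,3) else R.from_quat(a,scalar_first=True).as_matrix()
    return K,Rm,o
def ray(n,uv):
    K,Rm,o=cam(n); d=Rm@np.linalg.inv(K)@np.array([uv[0],uv[1],1.]); return o,d/np.linalg.norm(d)
def atz(n,uv,z):
    o,d=ray(n,uv); return o+d*(z-o[2])/d[2]
def proj(n,P):
    K,Rm,o=cam(n); c=(np.atleast_2d(P)-o)@Rm; q=c@K.T; return q[:,:2]/q[:,2:]
def tri(a,b):
    o1,d1=ray("scene",a);o2,d2=ray("top",b)
    s=np.linalg.lstsq(np.c_[d1,-d2],o2-o1,rcond=None)[0]
    p,q=o1+s[0]*d1,o2+s[1]*d2
    return (p+q)/2,np.linalg.norm(p-q)
E
python3 - <<'E'
from h import *
np.set_printoptions(precision=3,suppress=True)
for n in("scene","top"):
    im=camera(n); cv2.imwrite(f"pics/{n}0.png",im); print(n,camera_params(n))
    for q in("magnifier","lens_center","handle_foot","stand","stand_mouth","blue_flower","book","paperback"):
        print(q,[(round(d["score"],2),np.round(np.array(d["position"])*[640,480],1).tolist()) for d in spotter.boxes_of(n,q)])
print(bot.tcp_to_grasp,bot.read_state())
E
```

```text
pics
scene {'intrinsics': array([[599.674,   0.   , 319.241],
       [  0.   , 599.674, 239.428],
       [  0.   ,   0.   ,   1.   ]]), 'origin': array([ 1.633, -0.256,  0.89 ]), 'attitude': array([-0.337,  0.693,  0.567, -0.291])}
magnifier [(0.95, [461.2, 197.7]), (0.61, [528.7, 244.8])]
lens_center [(0.89, [525.3, 249.2]), (0.82, [467.0, 199.1])]
handle_foot [(0.83, [523.5, 245.8]), (0.56, [464.5, 194.8])]
stand [(0.71, [443.5, 236.8]), (0.71, [463.7, 196.9])]
stand_mouth [(0.79, [444.1, 236.1])]
blue_flower [(0.81, [284.1, 274.6])]
book [(0.64, [251.9, 269.5])]
paperback [(0.94, [370.2, 313.0]), (0.79, [123.3, 292.2])]
top {'intrinsics': array([[506.627,   0.   , 322.229],
       [  0.   , 506.627, 233.372],
       [  0.   ,   0.   ,   1.   ]]), 'origin': array([ 0.462, -0.05 ,  1.386]), 'attitude': array([-0.042,  0.706, -0.705,  0.047])}
magnifier [(0.98, [194.5, 229.3]), (0.82, [144.7, 237.5]), (0.19, [215.6, 272.3])]
lens_center [(0.91, [194.4, 232.2]), (0.63, [146.9, 240.4])]
handle_foot [(0.63, [196.6, 235.1]), (0.3, [303.4, 185.1])]
stand [(0.79, [215.6, 272.0]), (0.64, [218.5, 193.1]), (0.6, [195.8, 231.4])]
stand_mouth [(0.83, [213.6, 270.5])]
blue_flower []
book [(0.77, [384.7, 266.4])]
paperback [(0.95, [487.3, 246.3]), (0.67, [305.2, 184.4])]
0.0187 {'t': 0.9, 'joint_pos': array([ 1.156,  0.467, -0.012,  1.603,  0.006,  1.071, -0.056]), 'joint_velocities': array([ 0.   , -0.003, -0.002,  0.001,  0.001,  0.001,  0.001]), 'joint_torque': array([ -0.   , -52.04 ,  -0.013, -24.405,  -0.057,   0.011,  -0.   ]), 'position': array([ 0.236, -0.606,  0.215]), 'ee_rot': array([-0.131, -0.695, -0.131,  0.695]), 'contact_force': array([ 0.402, -1.61 , -0.192]), 'moment': array([ 0.006, -0.002, -0.021]), 'finger_gap': 0.09159748526396125}
```

View pics/scene0.png

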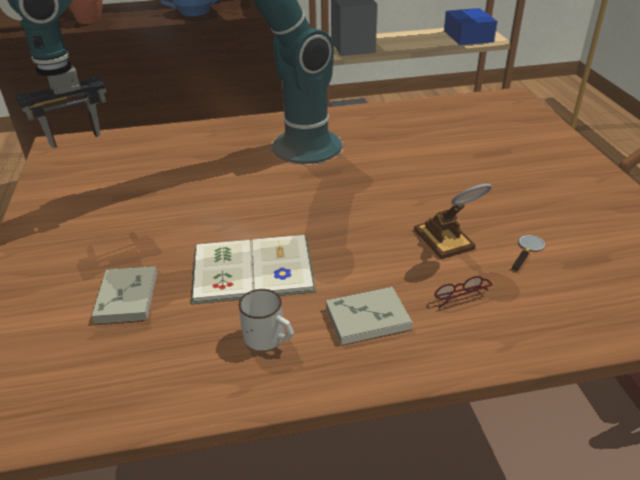

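View pics/top0.png

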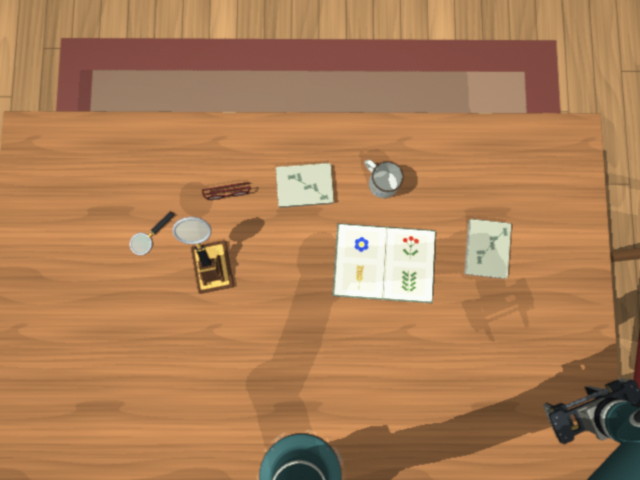

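The pictures show the big magnifier in its stand at scene (472,195) / top (192,231), the blue flower at scene (283,273) / top (361,244), and a smaller decoy magnifier lying at top (145,240). I'll enlarge the stand area and measure.

Run:
```python
from h import *
np.set_printoptions(precision=3,suppress=True)
s=cv2.imread("pics/scene0.png")[170:270,400:500]; t=cv2.imread("pics/top0.png")[205:305,160:260]
cv2.imwrite("pics/crop0.png",np.hstack([cv2.resize(x,(400,400),interpolation=cv2.INTER_CUBIC) for x in(s,t)]))
im=cv2.imread("pics/top0.png")
for n,b in(("scene",(240,255,330,290)),("top",(340,225,385,262))):
    im=cv2.imread(f"pics/{n}0.png").astype(int); m=np.zeros(im.shape[:2],bool)
    x0,y0,x1,y1=b; c=im[y0:y1,x0:x1]; v,u=np.nonzero((c[...,0]-c[...,2])>50); uv=np.array([u.mean()+x0,v.mean()+y0]); print(n,uv,len(u),atz(n,uv,.015))
print("lens",tri((473,195),(192,231)),"mouth",tri((444.1,236.1),(213.6,270.5)))
```

```text
scene [281.87  273.333] 108 [ 0.6   -0.163  0.015]
top [361.007 243.903] 134 [ 0.607 -0.164  0.015]
lens (array([0.621, 0.258, 0.177]), np.float64(0.005150865472220736)) mouth (array([0.536, 0.241, 0.007]), np.float64(0.008778317835445328))
```

View pics/crop0.png

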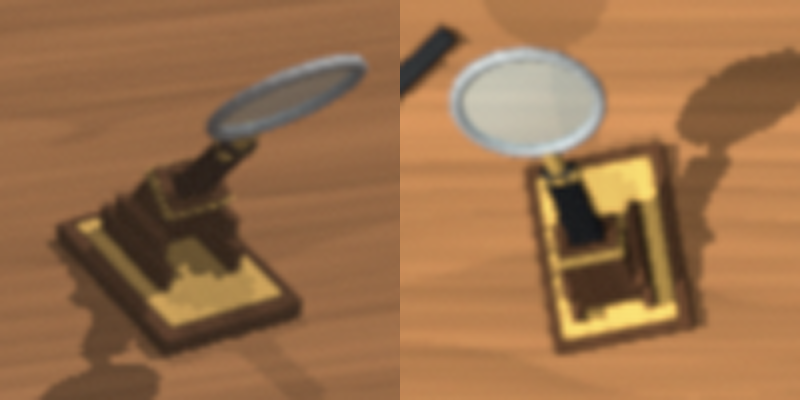

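The crop shows the lens ellipse centre at scene (471.8,194.2) and top (192,230.5). The handle leans away from the robot and slightly towards +y. Next I'll fit the stand pose and work out the grasp target.

```bash
cat >> h.py <<'E'
def go(P,Rt):
    "shift and rotvec from measured pose to target"
    s=bot.read_state(); r=R.from_quat(s["ee_rot"],scalar_first=True)
    w=(R.from_matrix(Rt)*r.inv()).as_rotvec(); d=P-s["position"]
    return d,w
E
python3 - <<'E'
from h import *
from scipy.optimize import least_squares
np.set_printoptions(precision=3,suppress=True)
c=[np.array([160+(x-400)/4,205+y/4]) for x,y in((525,165),(660,145),(700,325),(560,350))]
q=np.array([atz("top",u,.014) for u in c]); print("foot",q,q.mean(0))
for e in((3,0),(2,1)): d=q[e[1]]-q[e[0]]; print(np.degrees(np.arctan2(d[1],d[0])),np.linalg.norm(d))
L,e=tri((471.8,194.2),(192,230.5)); print("lens",L,e)
m=atz("top",(160+(590-400)/4,205+237/4),.08); print("mouth guess",m)
yaw=np.arctan2(*(L-m)[1::-1]); print("yaw",np.degrees(yaw))
yy=[np.degrees(yaw)]
s=bot.read_state(); r=R.from_quat(s["ee_rot"],scalar_first=True).as_matrix(); print("tool now\n",r)
def axes(yaw,el=55):
    a=np.radians(el);y=np.radians(yaw);c,s=np.cos(y),np.sin(y)
    x=np.array([np.cos(a)*c,np.cos(a)*s,np.sin(a)]); yv=np.array([-s,c,0]); return x,yv,np.cross(x,yv)
# overlay check: project model
for yw in(8,11,14):
    x,y,z=axes(yw); print(yw,"mid",L-.119*x,"mouth z",(L-.125*x),"grasp",L-.084*x,"top/scene px of mouth",proj("top",L-.125*x),proj("scene",L-.125*x),"neck",proj("top",L-.05*x),proj("scene",L-.05*x))
E
```

```text
foot [[0.6   0.297 0.014]
 [0.614 0.206 0.014]
 [0.492 0.176 0.014]
 [0.475 0.27  0.014]] [0.545 0.237 0.014]
12.463403579692505 0.12777365156890316
13.785040331191308 0.12538995064521705
lens [0.622 0.256 0.18 ] 0.0026047661132989437
mouth guess [0.547 0.237 0.08 ]
yaw 14.053687559899725
tool now
 [[-0.     0.363 -0.932]
 [-0.    -0.932 -0.363]
 [-1.     0.     0.   ]]
8 mid [0.554 0.247 0.083] mouth z [0.551 0.246 0.078] grasp [0.574 0.249 0.111] top/scene px of mouth [[204.336 262.84 ]] [[449.734 215.507]] neck [[196.843 243.912]] [[462.159 203.233]]
11 mid [0.555 0.243 0.083] mouth z [0.551 0.242 0.078] grasp [0.574 0.247 0.111] top/scene px of mouth [[205.78  262.601]] [[448.329 215.852]] neck [[197.447 243.813]] [[461.571 203.374]]
14 mid [0.555 0.24  0.083] mouth z [0.552 0.239 0.078] grasp [0.575 0.244 0.111] top/scene px of mouth [[207.212 262.288]] [[446.966 216.241]] neck [[198.046 243.683]] [[461.003 203.534]]
```

step_arm(series=[[[0.025,0.035,0.025,0,0,0],[0.025,0.035,0.025,0,0,0],[0.025,0.035,0.025,0,0,0],[0.025,0.035,0.025,0,0,0],[0.025,0.035,0.02,0,0,0]]], jaw=0.07, grip_force=40)

```text
t: 1.4
position: [0.3561, -0.4285, 0.3332]
ee_rot: [-0.124, -0.694, -0.128, 0.698]
contact_force: [0.6, -0.2, 0.3]
finger_gap: 0.07
```

step_arm(series=[[[0.02,0.045,0,0,0,0.03],[0.02,0.045,0,0,0,0.03],[0.02,0.045,0,0,0,0.03],[0.02,0.045,0,0,0,0.03],[0.02,0.045,0,0,0,0]]])

```text
t: 1.9
position: [0.459, -0.2004, 0.3389]
ee_rot: [0.17, 0.687, 0.167, -0.686]
contact_force: [0.7, 0.3, -0.9]
finger_gap: 0.0699
```

step_arm(series=[[[0,0.05,0,0,0,0],[0,0.05,0,0,0,0],[0,0.05,0,0,0,0],[0,0.05,0,0,0,0],[0,0.05,0,0,0,0]]])

```text
t: 2.4
position: [0.4596, 0.0496, 0.3402]
ee_rot: [0.171, 0.689, 0.166, -0.685]
contact_force: [1.3, 0.1, -0.6]
finger_gap: 0.0701
```

```bash
cat >> h.py <<'E'
def toolR(yaw,el=55):
    y=np.radians(yaw);a=np.radians(el);c,s=np.cos(y),np.sin(y)
    tx=np.array([np.sin(a)*c,np.sin(a)*s,-np.cos(a)]); ty=np.array([s,-c,0]); return np.c_[tx,ty,np.cross(tx,ty)]
G=np.array([.575,.2445,.109])
E
python3 - <<'E'
from h import *
np.set_printoptions(precision=4,suppress=True)
T=toolR(13.5); print(T[:,0]); P=G+(.0187-.12)*T[:,0]; print(P,go(P,T)); print(bot.read_state()["joint_pos"])
E
```

```text
[ 0.7965  0.1912 -0.5736]
[0.4943 0.2251 0.1671] (array([ 0.0347,  0.1755, -0.1731]), array([ 0.3432, -0.8946, -0.2233]))
[ 0.33    0.0598 -0.5306  1.8548  0.039   1.2295 -1.3018]
```

step_arm(series=[[[0.003,0.0175,0,0.0343,-0.0895,-0.0223],[0.003,0.0175,0,0.0343,-0.0895,-0.0223],[0.003,0.0175,0,0.0343,-0.0895,-0.0223],[0.003,0.0175,0,0.0343,-0.0895,-0.0223],[0.003,0.0175,0,0.0343,-0.0895,-0.0223]]])

```text
t: 2.9
position: [0.4762, 0.1489, 0.3425]
ee_rot: [0.108, 0.848, 0.148, -0.497]
contact_force: [0.0, 0.4, -0.3]
finger_gap: 0.07
```

step_arm(series=[[[0.003,0.0175,-0.01,0.0343,-0.0895,-0.0223],[0.003,0.0175,-0.01,0.0343,-0.0895,-0.0223],[0.003,0.0175,-0.02,0.0343,-0.0895,-0.0223],[0.003,0.0175,-0.02,0.0343,-0.0895,-0.0223],[0.003,0.0175,-0.02,0.0343,-0.0895,-0.0223]]])

```text
t: 3.4
position: [0.4884, 0.188, 0.3082]
ee_rot: [0.076, 0.919, 0.102, -0.373]
contact_force: [-0.3, -0.7, -0.3]
finger_gap: 0.0699
```

Run:
```python
from h import *
np.set_printoptions(precision=4,suppress=True)
T=toolR(13.5); P=G+(.0187-.12)*T[:,0]; print(P,go(P,T)); print(bot.read_state()["joint_pos"])
```

```text
[0.4943 0.2251 0.1671] (array([ 0.0059,  0.0371, -0.1411]), array([ 0.1021, -0.1476, -0.0056]))
[ 0.4363 -0.1938 -0.9132  2.3285  0.4837  0.1965 -2.2659]
```

Run:
```python
from h import *
np.set_printoptions(precision=4,suppress=True)
T=toolR(13.5,46); P=G+(.0187-.11)*T[:,0]; print(T[:,0],P,go(P,T))
```

```text
[ 0.6995  0.1679 -0.6947] [0.5111 0.2292 0.1724] (array([ 0.0228,  0.0412, -0.1358]), array([ 0.0647,  0.0049, -0.0106]))
```

step_arm(series=[[[0.0045,0.0082,-0.027,0.013,0.001,-0.002],[0.0045,0.0082,-0.027,0.013,0.001,-0.002],[0.0045,0.0082,-0.027,0.013,0.001,-0.002],[0.0045,0.0082,-0.027,0.013,0.001,-0.002],[0.0045,0.0082,-0.027,0.013,0.001,-0.002]]])

```text
t: 3.9
position: [0.4898, 0.1949, 0.2564]
ee_rot: [0.066, 0.915, 0.09, -0.388]
contact_force: [-0.5, 0.1, -1.3]
finger_gap: 0.07
```

Run:
```python
from h import *
np.set_printoptions(precision=4,suppress=True)
T=toolR(13.5,46); P=G+(.0187-.11)*T[:,0]; print(P,go(P,T)); print(bot.read_state()["joint_pos"])
o=[]
for n,(u,v) in(("scene",(400,150)),("top",(150,205))):
    im=camera(n); cv2.imwrite(f"pics/{n}1.png",im); o.append(cv2.resize(im[v:v+120,u:u+120],(400,400),interpolation=cv2.INTER_CUBIC))
cv2.imwrite("pics/crop1.png",np.hstack(o))
```

```text
[0.5111 0.2292 0.1724] (array([ 0.0214,  0.0342, -0.084 ]), array([ 0.0577, -0.0272,  0.0188]))
[ 1.0801 -0.1105 -1.5637  2.35    1.118   0.1514 -2.9202]
```

View pics/crop1.png

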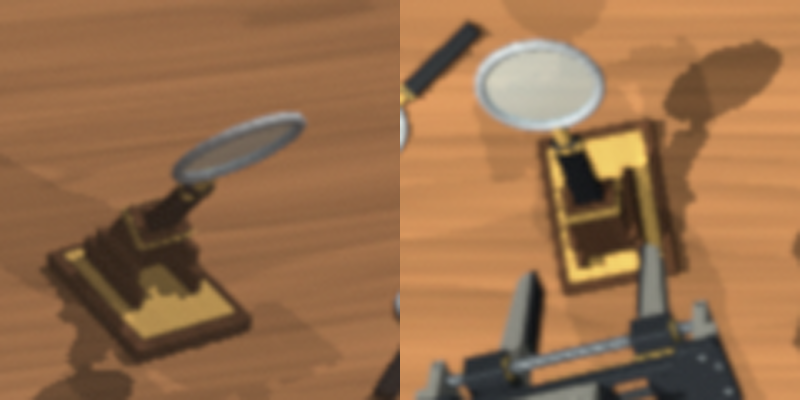

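The lens and stand are undisturbed, and the open fingers are lined up with the handle in the top view. The wrist is running into its joint limits (q3, q6, q7), though. I'll back off, turn the tool half round (an equivalent grasp), and collect poses to fit the kinematics.

step_arm(series=[[[-0.01,-0.01,0.03,0,0,0],[-0.01,-0.01,0.03,-0.03,0.08,0.02],[0,-0.02,0.02,-0.034,0.1,0.02],[0,-0.02,0.02,-0.034,0.1,0.02],[0,-0.02,0.02,-0.034,0.1,0.02]]])

```text
t: 4.5
position: [0.4898, 0.1536, 0.3096]
ee_rot: [0.113, 0.882, 0.081, -0.451]
contact_force: [0.3, 0.2, -0.2]
finger_gap: 0.07
```

step_arm(series=[[[0,-0.02,0,-0.034,0.1,0.02],[0,-0.02,0,-0.034,0.1,0.02],[0,-0.02,0,-0.034,0.1,0.02],[0,-0.02,0,-0.034,0.1,0.02],[0,-0.02,0,-0.034,0.1,0.02]]])

```text
t: 5.0
position: [0.4868, 0.0699, 0.3163]
ee_rot: [0.195, 0.72, 0.13, -0.653]
contact_force: [0.4, -0.5, -0.4]
finger_gap: 0.0699
```

Run:
```python
from h import *
np.set_printoptions(precision=4,suppress=True)
s=bot.read_state();print(s["joint_pos"],s["position"],s["ee_rot"],R.from_quat(s["ee_rot"],scalar_first=True).as_matrix())
```

```text
[ 0.2095  0.0765 -0.506   1.8989  0.1526  1.0912 -1.4649] [0.4868 0.0699 0.3163] [ 0.1951  0.7201  0.1296 -0.6532] [[ 0.1131  0.4414 -0.8901]
 [-0.0683 -0.8903 -0.4502]
 [-0.9912  0.1117 -0.0706]]
```

```bash
cat > fk.py <<'E'
import numpy as np, itertools
from scipy.spatial.transform import Rotation as R
from scipy.optimize import least_squares
D=[([1.156,.467,-.012,1.603,.006,1.071,-.056],[.236,-.606,.215],[-.131,-.695,-.131,.695]),
([.33,.0598,-.5306,1.8548,.039,1.2295,-1.3018],[.4596,.0496,.3402],[.171,.689,.166,-.685]),
([.4363,-.1938,-.9132,2.3285,.4837,.1965,-2.2659],[.4884,.188,.3082],[.076,.919,.102,-.373]),
([1.0801,-.1105,-1.5637,2.35,1.118,.1514,-2.9202],[.4898,.1949,.2564],[.066,.915,.09,-.388]),
([.2095,.0765,-.506,1.8989,.1526,1.0912,-1.4649],[.4868,.0699,.3163],[.1951,.7201,.1296,-.6532])]
def fk(p,q,sg):
    q=np.array(q)*sg; T=R.identity(); x=np.array([0,0,p[0]]); off=p[13]
    T=R.from_euler("z",q[0]+off)*R.from_euler("y",q[1]); x=x+T.apply(p[1:4])
    T=T*R.from_euler("z",q[2])*R.from_euler("y",q[3]); x=x+T.apply(p[4:7])
    T=T*R.from_euler("z",q[4])*R.from_euler("y",q[5]); x=x+T.apply(p[7:10])
    T=T*R.from_euler("z",q[6])*R.from_rotvec(p[10:13]); return x,T
def res(p,sg):
    o=[]
    for q,x,r in D:
        X,T=fk(p,q,sg); o+=[*(X-x),*(.3*(T*R.from_quat(r,scalar_first=True).inv()).as_rotvec()),]
    return np.r_[o,1e-3*p[[1,2,4,5,7,8]]]
if __name__=="__main__":
    best=None
    for s1,s3,s5,s7,s4,s6 in itertools.product(*[(1,-1)]*6):
        sg=np.array([s1,1,s3,s4,s5,s6,s7])
        for rv in([0,-1.57,0],[1.5,-1.5,.5]):
            f=least_squares(res,np.r_[.35,0,0,.4,0,0,.4,0,0,.3,rv,0],args=(sg,))
            if best is None or f.cost<best[0]: best=(f.cost,sg,f.x)
    print(best,np.abs(best[2] is not None and res(best[2],best[1])).max())
    np.savez("fk.npz",sg=best[1],p=best[2])
E
OMP_NUM_THREADS=2 timeout 300 python3 fk.py
```

```text
(np.float64(1.1392259078302528e-07), array([-1,  1, -1,  1, -1,  1, -1]), array([ 3.07626244e-01, -8.14305287e-04, -2.89905006e-02,  5.22071773e-01,
        1.56543467e-03, -4.81873259e-03,  4.73594166e-01, -1.35838311e-04,
        1.98923996e-04,  3.31073942e-01,  1.20903290e+00, -1.20938371e+00,
        1.20857605e+00, -4.57280437e-04])) 0.00020955807382879536
```

```bash
cat > ik.py <<'E'
from fk import *
z=np.load("fk.npz"); p,sg=z["p"],z["sg"]
lo=np.array([-2.53,-.31,-1.57,.28,-1.29,.15,-2.92]);hi=np.array([2.53,2.02,1.55,2.44,4.43,1.84,2.92])
def toolR(yaw,el,flip=0):
    y=np.radians(yaw);a=np.radians(el);c,s=np.cos(y),np.sin(y)
    tx=np.array([np.sin(a)*c,np.sin(a)*s,-np.cos(a)]); ty=np.array([s,-c,0])*(-1 if flip else 1); return np.c_[tx,ty,np.cross(tx,ty)]
def ik(P,T,q0,w=.01):
    mid=(lo+hi)/2; h=(hi-lo)/2; Ti=R.from_matrix(T).inv()
    def f(q):
        X,r=fk(p,q,sg); return np.r_[10*(X-P),3*(r*Ti).as_rotvec(),w*(q-q0)]
    s=least_squares(f,np.clip(q0,lo+.05,hi-.05),bounds=(lo+.01,hi-.01)); X,r=fk(p,s.x,sg)
    return s.x,np.linalg.norm(X-P),np.degrees((r*Ti).magnitude()),np.min(np.minimum(s.x-lo,hi-s.x))
E
python3 - <<'E'
from ik import *
np.set_printoptions(precision=2,suppress=True)
G=np.array([.575,.2445,.109]); F=np.array([.604,-.163,.115])
rng=np.random.default_rng(0)
def best(P,T):
    b=None
    for k in range(8):
        q0=np.array([-.4 if P[1]>0 else .3,.1,0,2.,0,.6,0])+rng.normal(0,[.4,.3,.4,.2,.4,.3,1.2])
        r=ik(P,T,q0,.001)
        if r[1]<.002 and r[2]<.5 and(b is None or r[3]>b[3]): b=r
    return b
for fl in(0,1):
  for el in(20,30,35,40,45,50):
    T=toolR(13.5,el,fl); a=best(G+.0187*T[:,0],T); b=best(G+(.0187-.09)*T[:,0],T)
    print(fl,el,a and(a[0],a[3]),"| stand-off",b and(b[0],b[3]))
    for yw in(-15,15,45):
        t=toolR(yw,el-55,fl); d=np.array([np.cos(np.radians(yw)),np.sin(np.radians(yw)),0])
        g=best(F-.084*d+.0187*t[:,0],t); print("   fin",yw,g and(g[0],g[3]))
E
```

```text
0 20 (array([-1.21,  0.63,  0.93,  2.07, -0.99,  0.49, -0.96]), np.float64(0.2978482915937487)) | stand-off (array([-0.31,  0.29, -0.24,  2.03,  0.34,  0.52, -2.14]), np.float64(0.3671571759750628))
   fin -15 (array([ 0.24,  0.77, -0.03,  1.51, -0.01,  1.47, -1.62]), np.float64(0.37306384873681364))
   fin 15 (array([-0.15,  0.79,  0.45,  1.57, -0.02,  1.38, -1.03]), np.float64(0.4649789154757802))
   fin 45 (array([-0.45,  0.87,  0.83,  1.68, -0.09,  1.13, -0.47]), np.float64(0.7065738155986161))
0 30 (array([-1.08,  0.51,  0.67,  2.17, -1.28,  0.16, -0.65]), np.float64(0.010000000000000064)) | stand-off (array([-1.57,  0.47,  1.25,  2.25, -1.07,  0.37, -0.85]), np.float64(0.18796953199647826))
   fin -15 (array([ 0.07,  0.67,  0.2 ,  1.65, -0.13,  1.27, -1.51]), np.float64(0.5694873729532721))
   fin 15 (array([-0.02,  0.67,  0.28,  1.67,  0.03,  1.21, -1.09]), np.float64(0.6332949411551885))
   fin 45 (array([ 0.14,  0.64,  0.01,  1.7 ,  0.39,  1.11, -0.86]), np.float64(0.7348655478641577))
0 35 (array([-0.41,  0.45, -0.16,  2.19,  1.92,  0.25,  2.56]), np.float64(0.1000655835998
[... 4151 characters left out ...]
in 15 (array([ 0.67,  0.62, -0.59,  1.79,  0.47,  1.04,  1.69]), np.float64(0.6500031638806765))
   fin 45 (array([ 0.72,  0.65, -0.64,  1.76,  0.61,  1.04,  2.15]), np.float64(0.6809626816599474))
1 50 (array([ 0.33,  0.92, -1.13,  2.29,  2.32,  1.06, -0.53]), np.float64(0.1526147826620461)) | stand-off (array([ 0.49,  0.98, -1.46,  2.41,  2.16,  1.25, -0.39]), np.float64(0.0260997463476631))
   fin -15 (array([ 0.73,  0.6 , -0.69,  1.86,  0.45,  0.94,  1.13]), np.float64(0.5793029899188249))
   fin 15 (array([ 0.7 ,  0.58, -0.58,  1.85,  0.43,  0.93,  1.73]), np.float64(0.5948246146019607))
   fin 45 (array([ 0.91,  0.72, -0.86,  1.78,  0.71,  1.03,  2.1 ]), np.float64(0.6613261415456229))
```

The fitted kinematics (residual 0.2 mm) show the half-turned grasp with the tool 30° off vertical is comfortable, both at the handle and over the flower. I'll do the half turn now.

step_arm(series=[[[0,0.005,0,0,0,0.148],[0,0.005,0,0,0,0.148],[0,0.005,0,0,0,0.148],[0,0.005,0,0,0,0.148],[0,0.005,0,0,0,0.148]]])

```text
t: 5.5
position: [0.4885, 0.1096, 0.3173]
ee_rot: [0.421, 0.623, 0.387, -0.534]
contact_force: [0.5, -0.2, -0.4]
finger_gap: 0.0701
```

step_arm(series=[[[0,0.005,0,0,0,0.148],[0,0.005,0,0,0,0.148],[0,0.005,0,0,0,0.148],[0,0.005,0,0,0,0.148],[0,0.005,0,0,0,0.148]]])

```text
t: 6.0
position: [0.4852, 0.1518, 0.3194]
ee_rot: [0.588, 0.44, 0.587, -0.341]
contact_force: [-0.4, 0.8, -0.6]
finger_gap: 0.07
```

step_arm(series=[[[0,0.005,0,0,0,0.148],[0,0.005,0,0,0,0.148],[0,0.005,0,0,0,0.148],[0,0.005,0,0,0,0.148],[0,0.005,0,0,0,0.148]]])

```text
t: 6.5
position: [0.4811, 0.1933, 0.3216]
ee_rot: [0.673, 0.196, 0.706, -0.1]
contact_force: [0.1, 0.3, 0.2]
finger_gap: 0.0699
```

step_arm(series=[[[0,0.005,0,0,0,0.148],[0,0.005,0,0,0,0.148],[0,0.005,0,0,0,0.148],[0,0.005,0,0,0,0.148],[0,0.005,0,0,0,0.148]]])

```text
t: 7.0
position: [0.4761, 0.2343, 0.3236]
ee_rot: [0.664, -0.074, 0.728, 0.156]
contact_force: [-0.1, 0.3, -0.2]
finger_gap: 0.0699
```

```bash
cat >> h.py <<'E'
from ik import toolR, ik
G=np.array([.572,.2438,.106])
def rep(P,T):
    np.set_printoptions(precision=4,suppress=True); d,w=go(P,T); print("target",P,"d",d,"w",w); print("q",bot.read_state()["joint_pos"])
E
python3 -c "
from h import *
T=toolR(13.5,30,1); rep(G+(.0187-.09)*T[:,0],T)"
```

```text
target [0.5373 0.2355 0.1677] d [ 0.0612  0.0012 -0.1559] w [ 0.0442 -0.6053 -0.1226]
q [ 0.2536  0.3279 -0.8592  1.6807  0.1091  1.2805  1.2821]
```

step_arm(series=[[[0.003,0,-0.012,0.0044,-0.0605,-0.0123],[0.003,0,-0.012,0.0044,-0.0605,-0.0123],[0.004,0,-0.012,0.0044,-0.0605,-0.0123],[0.005,0,-0.012,0.0044,-0.0605,-0.0123],[0.006,0,-0.012,0.0044,-0.0605,-0.0123]]])

```text
t: 7.5
position: [0.494, 0.253, 0.2651]
ee_rot: [0.774, -0.075, 0.611, 0.144]
contact_force: [-0.3, -0.1, -0.5]
finger_gap: 0.0698
```

step_arm(series=[[[0.006,0,-0.012,0.0044,-0.0605,-0.0123],[0.006,0,-0.012,0.0044,-0.0605,-0.0123],[0.006,0,-0.012,0.0044,-0.0605,-0.0123],[0.006,0,-0.012,0.0044,-0.0605,-0.0123],[0.006,0,-0.012,0.0044,-0.0605,-0.0123]]])

```text
t: 8.0
position: [0.5179, 0.2695, 0.2076]
ee_rot: [0.864, -0.073, 0.482, 0.126]
contact_force: [0.4, -0.6, 0.0]
finger_gap: 0.0702
```

```bash
python3 -c "
from h import *
T=toolR(13.5,30,1); rep(G+(.0187-.09)*T[:,0],T)"
```

```text
target [0.5373 0.2355 0.1677] d [ 0.0194 -0.0341 -0.0398] w [-0.0027  0.0298 -0.0574]
q [-0.1     0.2058 -0.5903  2.1698  0.8684  0.4012  0.4706]
```

step_arm(series=[[[0.001,-0.009,-0.004,0,0.006,-0.011],[0.003,-0.009,-0.006,0,0.006,-0.011],[0.005,-0.008,-0.01,0,0.006,-0.011],[0.005,-0.004,-0.01,0,0.006,-0.011],[0.005,-0.004,-0.01,0,0.006,-0.011]]])

```text
t: 8.5
position: [0.5351, 0.2408, 0.1673]
ee_rot: [0.859, -0.06, 0.497, 0.109]
contact_force: [0.4, 1.2, 0.8]
finger_gap: 0.0699
```

Run:
```python
from h import *
T=toolR(13.5,30,1); rep(G+(.0187-.09)*T[:,0],T); print(T[:,0])
o=[]
for n,(u,v) in(("scene",(400,150)),("top",(150,205))):
    im=camera(n); cv2.imwrite(f"pics/{n}2.png",im); o.append(cv2.resize(im[v:v+120,u:u+120],(400,400),interpolation=cv2.INTER_CUBIC))
cv2.imwrite("pics/crop2.png",np.hstack(o))
```

```text
target [0.5373 0.2355 0.1677] d [ 0.0022 -0.0054  0.0004] w [-0.0048 -0.002  -0.0132]
q [-0.1082  0.2778 -0.5124  2.1817  0.9711  0.3518  0.383 ]
[ 0.4862  0.1167 -0.866 ]
```

View pics/crop2.png

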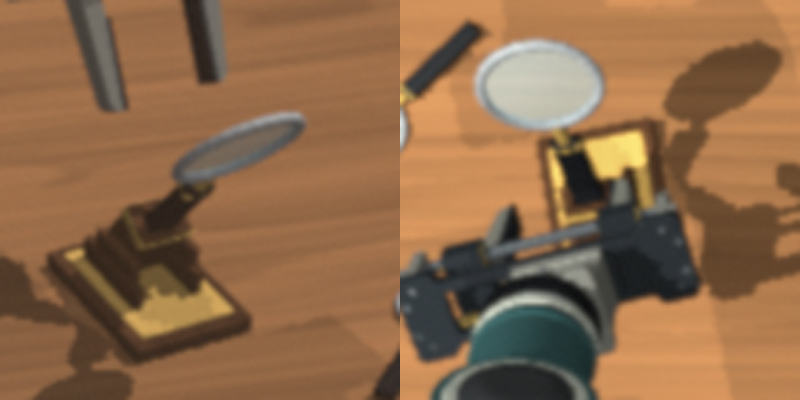

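Fingers are above and behind the handle and nothing has been disturbed. I'll check the model handle against the pixels: handle top end at about top px (201.6,249.4), bottom at about (207,265).

Run:
```python
from h import *
np.set_printoptions(precision=4,suppress=True)
y=np.radians(13.5);a=np.radians(55);x=np.array([np.cos(a)*np.cos(y),np.cos(a)*np.sin(y),np.sin(a)]);yv=np.array([-np.sin(y),np.cos(y),0]);z=np.cross(x,yv)
M=G-.03*x
for t in(60,-6,119):
  for n in("top","scene"): print(t,n,proj(n,M+t/1000*x+(.007*z if t<100 else 0)))
s=bot.read_state();r=R.from_quat(s["ee_rot"],scalar_first=True).as_matrix()
print("tips",proj("top",[s["position"]+k*r[:,1] for k in(.035,-.035)]),proj("scene",[s["position"]+k*r[:,1] for k in(.035,-.035)]))
```

```text
60 top [[199.4108 248.1116]]
60 scene [[457.9009 202.8576]]
-6 top [[207.3209 264.3905]]
-6 scene [[445.821  214.0137]]
119 top [[191.7309 230.3496]]
119 scene [[470.995  194.8659]]
tips [[184.2018 270.4041]
 [212.7448 263.2975]] [[461.6338 176.4793]
 [435.9818 183.9379]]
```

step_arm(series=[[[0.003,-0.003,0,0,0,-0.006],[0.003,-0.002,-0.004,0,0,-0.006],[0.005,0.001,-0.01,0,0,0],[0.005,0.001,-0.01,0,0,0],[0.005,0.001,-0.01,0,0,0]]])

```text
t: 9.1
position: [0.56, 0.2363, 0.1345]
ee_rot: [0.861, -0.054, 0.496, 0.101]
contact_force: [-0.2, -0.1, -0.4]
finger_gap: 0.0703
```

```bash
python3 -c "
from h import *
T=toolR(13.5,30,1); rep(G+.0187*T[:,0],T)"
```

```text
target [0.5811 0.246  0.0898] d [ 0.0211  0.0097 -0.0447] w [-0.0071  0.0009  0.0057]
q [-0.1855  0.3559 -0.4005  2.166   1.1527  0.3054  0.2103]
```

step_arm(series=[[[0.0042,0.002,-0.009,-0.001,0,0.001],[0.0042,0.002,-0.009,-0.001,0,0.001],[0.0042,0.002,-0.009,-0.001,0,0.001],[0.0042,0.002,-0.009,-0.001,0,0.001],[0.0042,0.002,-0.009,-0.001,0,0.001]]])

```text
t: 9.6
position: [0.5844, 0.2459, 0.0892]
ee_rot: [0.861, -0.057, 0.495, 0.101]
contact_force: [0.4, 0.4, 0.8]
finger_gap: 0.07
```

Run:
```python
from h import *
T=toolR(13.5,30,1); rep(G+.0187*T[:,0],T); print(bot.read_state()["contact_force"])
o=[]
for n,(u,v) in(("scene",(400,150)),("top",(150,205))):
    im=camera(n); cv2.imwrite(f"pics/{n}3.png",im); o.append(cv2.resize(im[v:v+120,u:u+120],(400,400),interpolation=cv2.INTER_CUBIC))
cv2.imwrite("pics/crop3.png",np.hstack(o))
```

```text
target [0.5811 0.246  0.0898] d [-0.0033  0.0001  0.0006] w [-0.0037  0.0038  0.0032]
q [-0.2905  0.4627 -0.2793  2.1352  1.4259  0.262  -0.0587]
[0.3614 0.4182 0.8419]
```

View pics/crop3.png

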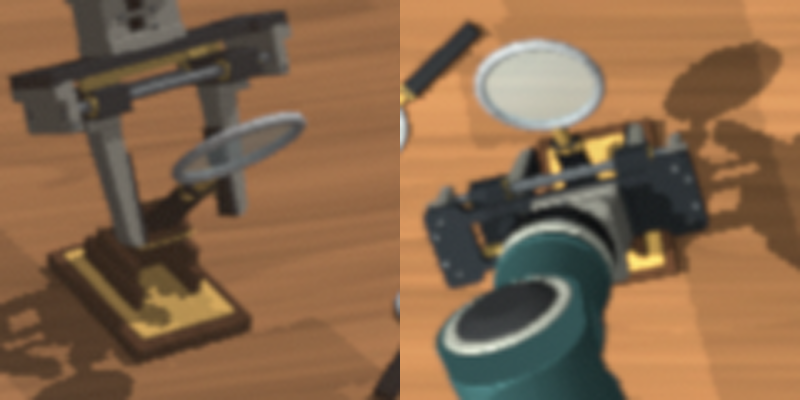

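The fingers straddle the handle between socket and neck. Closing.

step_arm(series=[[[0,0,0,0,0,0],[0,0,0,0,0,0],[0,0,0,0,0,0],[0,0,0,0,0,0],[0,0,0,0,0,0]]], jaw=0.015, grip_force=45)

```text
t: 10.2
position: [0.5844, 0.246, 0.0905]
ee_rot: [0.861, -0.056, 0.494, 0.101]
contact_force: [0.2, 0.8, 0.2]
finger_gap: 0.0319
```

step_arm(series=[[[0,0,0,0,0,0],[0,0,0,0,0,0],[0,0,0,0,0,0],[0,0,0,0,0,0],[0,0,0,0,0,0]]])

```text
t: 10.7
position: [0.5839, 0.2489, 0.0912]
ee_rot: [0.861, -0.055, 0.494, 0.104]
contact_force: [0.8, 2.0, -0.2]
finger_gap: 0.0239
```

Gripped, 23.9 mm matches the handle width. Drawing out along the handle axis.

step_arm(series=[[[0.0033,0.0008,0.005,0,0,0],[0.0033,0.0008,0.005,0,0,0],[0.0033,0.0008,0.005,0,0,0],[0.0033,0.0008,0.005,0,0,0],[0.0033,0.0008,0.005,0,0,0]]])

```text
t: 11.2
position: [0.5968, 0.2508, 0.1123]
ee_rot: [0.859, -0.056, 0.498, 0.103]
contact_force: [-1.1, 2.0, -3.8]
finger_gap: 0.0234
```

Run:
```python
from h import *
u=np.array([.544,.131,.829]); P=np.array([.5839,.2489,.0912])+.08*u
T=R.from_quat([.861,-.055,.494,.104],scalar_first=True).as_matrix(); rep(P,T); s=bot.read_state(); print(s["contact_force"],s["moment"],s["position"])
```

```text
target [0.6274 0.2594 0.1575] d [0.0306 0.0086 0.0452] w [ 0.0046 -0.0088  0.0008]
q [-0.2123  0.4482 -0.3657  2.0862  1.1927  0.3055  0.1988]
[-1.1042  1.9507 -3.8242] [0.2651 0.5807 0.0423] [0.5968 0.2508 0.1123]
```

step_arm(series=[[[0.0033,0.001,0.005,0.001,-0.002,0],[0.0033,0.001,0.005,0.001,-0.002,0],[0.0033,0.001,0.005,0.001,-0.002,0],[0.0033,0.001,0.005,0,-0.002,0],[0.0033,0.001,0.005,0,-0.001,0]]])

```text
t: 11.7
position: [0.6123, 0.2533, 0.1357]
ee_rot: [0.86, -0.056, 0.497, 0.101]
contact_force: [-0.5, 0.0, -2.1]
finger_gap: 0.0237
```

step_arm(series=[[[0.0033,0.001,0.005,0,-0.001,0],[0.0033,0.001,0.005,0,-0.001,0],[0.0033,0.001,0.005,0,0,0],[0.0033,0.001,0.005,0,0,0],[0.003,0.001,0.006,0,0,0]]])

```text
t: 12.2
position: [0.6305, 0.2572, 0.1643]
ee_rot: [0.861, -0.057, 0.496, 0.1]
contact_force: [-0.3, -0.5, -1.3]
finger_gap: 0.024
```

Run:
```python
from h import *
u=np.array([.544,.131,.829]); P=np.array([.5839,.2489,.0912])+.08*u
T=R.from_quat([.861,-.055,.494,.104],scalar_first=True).as_matrix(); rep(P,T); s=bot.read_state(); print(s["contact_force"],s["moment"])
o=[]
for n,(u,v) in(("scene",(400,130)),("top",(150,185))):
    im=camera(n); cv2.imwrite(f"pics/{n}4.png",im); o.append(cv2.resize(im[v:v+140,u:u+140],(400,400),interpolation=cv2.INTER_CUBIC))
cv2.imwrite("pics/crop4.png",np.hstack(o))
```

```text
target [0.6274 0.2594 0.1575] d [-0.0031  0.0022 -0.0068] w [ 0.0073 -0.0021  0.0055]
q [-0.0816  0.4329 -0.5122  1.9774  0.9571  0.4193  0.4799]
[-0.3447 -0.4782 -1.2506] [-0.0872  0.5447 -0.0054]
```

View pics/crop4.png

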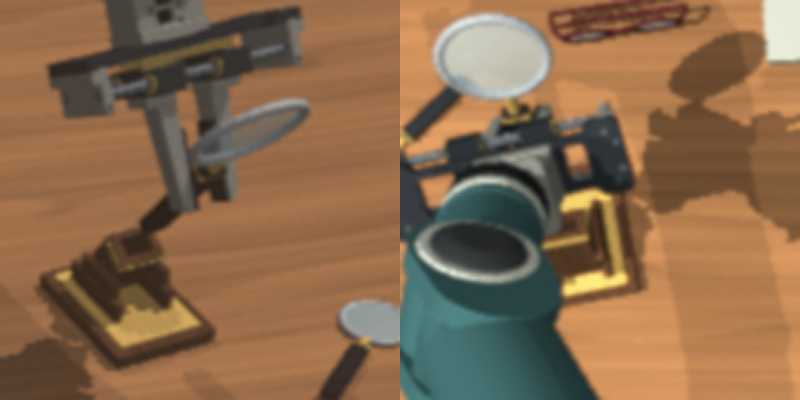

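The magnifier is fully out of the socket and the stand is still in place. Next I'll compute the hover target over the flower.

Run:
```python
from h import *
F=np.array([.604,-.163,.175]); yw=15
T=toolR(yw,-25,1); d=np.array([np.cos(np.radians(yw)),np.sin(np.radians(yw)),0])
P=F-.089*d+.0187*T[:,0]; rep(P,T); q,a,b,m=ik(P,T,bot.read_state()["joint_pos"]); print(q,a,b,m)
```

```text
target [ 0.5104 -0.1881  0.1581] d [-0.1208 -0.4457 -0.0072] w [-0.2369  0.9352  0.0302]
q [-0.0815  0.4324 -0.5123  1.9765  0.9581  0.4185  0.4786]
[ 0.5685  0.6604 -0.5633  1.6083  0.4614  1.424   1.6878] 4.141727196497261e-06 0.0014599705930472622 0.4160052711988049
```

step_arm(series=[[[0,0,0.01,0,0,0],[0,0,0.02,0,0,0],[0,0,0.02,0,0,0],[-0.002,-0.01,0.02,0,0,0],[-0.004,-0.02,0.015,-0.008,0.031,0.001]]])

```text
t: 12.8
position: [0.6207, 0.2291, 0.2483]
ee_rot: [0.851, -0.061, 0.512, 0.102]
contact_force: [0.3, -0.3, -1.5]
finger_gap: 0.0237
```

step_arm(series=[[[-0.008,-0.03,0,-0.0158,0.0623,0.002],[-0.008,-0.03,0,-0.0158,0.0623,0.002],[-0.008,-0.03,0,-0.0158,0.0623,0.002],[-0.008,-0.03,0,-0.0158,0.0623,0.002],[-0.008,-0.03,0,-0.0158,0.0623,0.002]]])

```text
t: 13.3
position: [0.5771, 0.077, 0.2519]
ee_rot: [0.754, -0.082, 0.644, 0.097]
contact_force: [0.3, -0.5, -1.6]
finger_gap: 0.024
```

step_arm(series=[[[-0.008,-0.03,0,-0.0158,0.0623,0.002],[-0.008,-0.03,0,-0.0158,0.0623,0.002],[-0.008,-0.03,0,-0.0158,0.0623,0.002],[-0.008,-0.03,0,-0.0158,0.0623,0.002],[-0.008,-0.03,0,-0.0158,0.0623,0.002]]])

```text
t: 13.8
position: [0.5346, -0.0804, 0.2526]
ee_rot: [0.636, -0.1, 0.76, 0.086]
contact_force: [0.5, 0.8, -2.0]
finger_gap: 0.0236
```

Run:
```python
from h import *
F=np.array([.604,-.163,.175]); yw=15
T=toolR(yw,-25,1); d=np.array([np.cos(np.radians(yw)),np.sin(np.radians(yw)),0])
P=F-.089*d+.0187*T[:,0]; rep(P,T)
```

```text
target [ 0.5104 -0.1881  0.1581] d [-0.0242 -0.1077 -0.0945] w [-0.0713  0.2495 -0.0018]
q [ 0.6243  0.46   -0.7595  1.6715  0.3448  1.3249  1.6086]
```

step_arm(series=[[[-0.006,-0.027,-0.01,-0.0178,0.0623,0],[-0.006,-0.027,-0.015,-0.0178,0.0623,0],[-0.006,-0.027,-0.02,-0.0178,0.0623,0],[-0.004,-0.02,-0.02,-0.0178,0.0623,0],[-0.002,-0.007,-0.02,0,0,0]]])

```text
t: 14.3
position: [0.5117, -0.1975, 0.1664]
ee_rot: [0.531, -0.111, 0.838, 0.066]
contact_force: [-0.1, 0.3, -2.9]
finger_gap: 0.024
```

step_arm(series=[[[0,0,-0.01,0,0,0],[0,0,0,0,0,0],[0,0,0,0,0,0],[0,0,0,0,0,0],[0,0,0,0,0,0]]])

```text
t: 14.8
position: [0.5115, -0.1967, 0.1552]
ee_rot: [0.531, -0.11, 0.838, 0.067]
contact_force: [0.4, -0.1, -1.6]
finger_gap: 0.0238
```

Run:
```python
from h import *
F=np.array([.604,-.163,.175]); yw=15
T=toolR(yw,-25,1); d=np.array([np.cos(np.radians(yw)),np.sin(np.radians(yw)),0])
P=F-.089*d+.0187*T[:,0]; rep(P,T)
o=[]
for n,(u,v) in(("scene",(210,150)),("top",(310,180))):
    im=camera(n); cv2.imwrite(f"pics/{n}5.png",im); o.append(cv2.resize(im[v:v+130,u:u+130],(400,400),interpolation=cv2.INTER_CUBIC))
    for k in("lens_center","magnifier","blue_flower"): print(n,k,[(round(e["score"],2),np.round(np.array(e["position"])*[640,480],1).tolist()) for e in spotter.boxes_of(n,k)])
cv2.imwrite("pics/crop5.png",np.hstack(o))
```

```text
target [ 0.5104 -0.1881  0.1581] d [-0.0011  0.0086  0.0028] w [ 0.0064 -0.0042  0.0027]
q [ 0.612   0.6868 -0.6199  1.5979  0.5046  1.4433  1.6632]
scene lens_center [(0.86, [525.8, 248.0]), (0.81, [268.6, 214.1])]
scene magnifier [(0.91, [265.5, 215.0]), (0.87, [526.6, 244.2])]
scene blue_flower [(0.95, [282.1, 274.4])]
top lens_center [(0.61, [146.2, 238.2])]
top magnifier [(0.73, [145.2, 239.6])]
top blue_flower []
```

View pics/crop5.png

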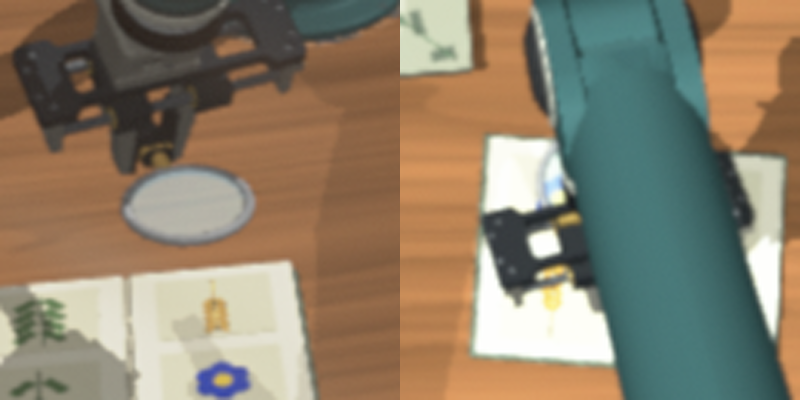

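The scene crop shows the lens ellipse at about px (271,216) with the handle level-ish and no book contact. The flower is at (282,274). I'll fit the rim ellipse to get lens position and tilt.

```bash
cat > fit.py <<'E'
from h import *
from scipy.optimize import least_squares
def fit(png,ctr,off=np.zeros(3),thr=45):
    im=cv2.imread(png).astype(int); m=((im[...,2]-im[...,0])<thr).astype(np.uint8)
    w=np.zeros_like(m); w[ctr[1]-16:ctr[1]+18,ctr[0]-26:ctr[0]+27]=1; m*=w
    m=cv2.morphologyEx(m,cv2.MORPH_OPEN,np.ones((7,7),np.uint8))
    n,l,st,c=cv2.connectedComponentsWithStats(m); k=1+np.argmax(st[1:,4])
    e=cv2.fitEllipse(max(cv2.findContours((l==k).astype(np.uint8),0,1)[0],key=len))
    print("ellipse",e,st[k])
    s=bot.read_state(); r=R.from_quat(s["ee_rot"],scalar_first=True).as_matrix(); g=s["position"]-.0187*r[:,0]
    yv=-r[:,1]if r[0,1]>0 else r[:,1]; yv=r[:,1]
    t=np.linspace(0,2*np.pi,40)
    def circ(p):
        tilt,a,b=p   # tilt: elevation of handle x; a: along-distance grasp->lens, b: lateral yaw
        h=np.cross(yv,[0,0,1]); h=h/np.linalg.norm(h); yy=np.cross([0,0,1],h)
        x=np.cos(tilt)*h+np.sin(tilt)*np.array([0,0,1.]); x=R.from_rotvec([0,0,b]).apply(x); y2=R.from_rotvec([0,0,b]).apply(yy)
        C=g+a*x; return C,x,C+.045*(np.outer(np.cos(t),x)+np.outer(np.sin(t),y2))
    def pe(p):
        q=proj("scene",circ(p)[2]).astype(np.float32); return cv2.fitEllipse(q.reshape(-1,1,2))
    def res(p):
        f=pe(p); return np.r_[(np.array(f[0])-e[0]),(np.array(f[1])-np.array(e[1])-[0,0])*.5,(p[1]-.089)/.004]
    o=least_squares(res,[0,.089,0],x_scale=[.1,.01,.1]); C,x,_=circ(o.x)
    np.set_printoptions(precision=4,suppress=True)
    print("tilt deg",np.degrees(o.x[0]),"a",o.x[1],"yaw off",np.degrees(o.x[2]),"lens",C,"x",x,"res",o.fun,"model",pe(o.x)); return C
if __name__=="__main__":
    import sys; fit(sys.argv[1],(int(sys.argv[2]),int(sys.argv[3])))
E
python3 fit.py pics/scene5.png 271 216
```

```text
ellipse ((270.6514892578125, 216.25624084472656), (25.672718048095703, 43.195350646972656), 87.73790740966797) [250 204  43  26 920]
tilt deg 0.7315378011192591 a 0.08220961691849304 yaw off -0.5369072899084657 lens [ 0.5983 -0.1748  0.1722] x [0.9691 0.2463 0.0128] res [ 1.0752  0.5553 -0.8119 -0.0591 -1.6976] model ((271.7267150878906, 216.81149291992188), (24.04892349243164, 43.07722854614258), 85.15204620361328)
```

step_arm(series=[[[0,0.003,-0.005,0,0,0],[0.001,0.003,-0.012,0,0,0],[0.001,0.003,-0.014,0,0,0],[0,0.002,-0.014,0,0,0],[0,0,-0.01,0,0,0]]])

```text
t: 15.7
position: [0.5131, -0.1849, 0.0949]
ee_rot: [0.53, -0.11, 0.838, 0.067]
contact_force: [-0.9, 0.2, -1.9]
finger_gap: 0.0236
```

step_arm(series=[[[0,0,0,0,0,0],[0,0,0,0,0,0],[0,0,0,0,0,0],[0,0,0,0,0,0],[0,0,0,0,0,0]]])

```text
t: 16.2
position: [0.5123, -0.1849, 0.093]
ee_rot: [0.529, -0.11, 0.839, 0.067]
contact_force: [0.1, 0.6, -1.4]
finger_gap: 0.0235
```

Run:
```python
from fit import *
o=[]
for n,(u,v) in(("scene",(210,170)),("top",(310,180))):
    im=camera(n); cv2.imwrite(f"pics/{n}6.png",im); o.append(cv2.resize(im[v:v+130,u:u+130],(400,400),interpolation=cv2.INTER_CUBIC))
cv2.imwrite("pics/crop6.png",np.hstack(o))
print("want px",proj("scene",[.600,-.163,.115]),proj("scene",[.6035,-.1635,.115]),bot.read_state()["position"],bot.read_state()["contact_force"])
b,d=[R.from_quat(q,scalar_first=True).as_matrix()[:,0] for q in([.861,-.055,.494,.104],bot.read_state()["ee_rot"])]
print("tool turned",np.degrees(np.arccos(b@d)),"el now",np.degrees(np.arccos(-d[2])), "grip el",np.degrees(np.arccos(-b[2])))
r=R.from_quat(bot.read_state()["ee_rot"],scalar_first=True).as_matrix(); print("roll: jaw axis",r[:,1])
```

```text
want px [[279.14866352 237.9755964 ]] [[279.14004083 238.96283099]] [ 0.51232907 -0.18490164  0.0930168 ] [ 0.45240002 -0.31721355 -1.68876849]
tool turned 55.88248284897037 el now 25.516648631318546 grip el 30.3675683871988
roll: jaw axis [-0.2555438   0.96679281 -0.00300608]
```

View pics/crop6.png

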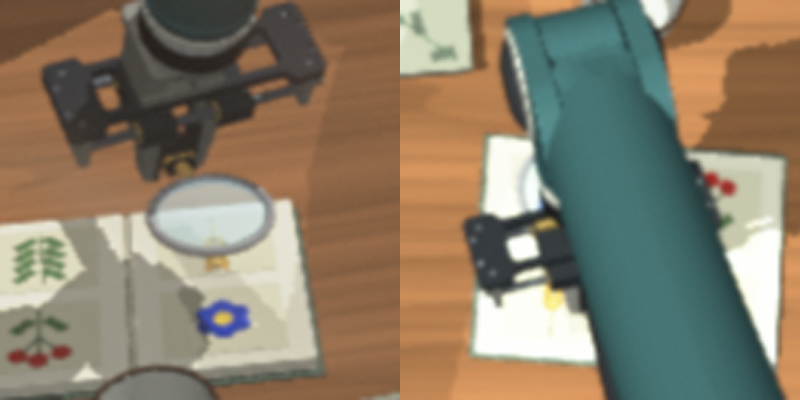

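The lens ellipse centre is at scene px (278.4,239.9) against the wanted (279.1,238–239) for 10 cm above the flower, and its shape fits a level disc. Lens height works out about 4–5 mm low, so a small correction upward, then a stillness check.

step_arm(series=[[[0,0.001,0.003,0,0,0],[0,0,0.002,0,0,0],[0,0,0,0,0,0],[0,0,0,0,0,0],[0,0,0,0,0,0]]])

```text
t: 16.8
position: [0.5127, -0.184, 0.0993]
ee_rot: [0.53, -0.11, 0.838, 0.067]
contact_force: [-0.2, -0.7, -1.3]
finger_gap: 0.0238
```

step_arm(series=[[[0,0,0,0,0,0],[0,0,0,0,0,0],[0,0,0,0,0,0],[0,0,0,0,0,0],[0,0,0,0,0,0]]])

```text
t: 17.3
position: [0.5126, -0.1839, 0.099]
ee_rot: [0.53, -0.11, 0.838, 0.067]
contact_force: [0.1, -0.1, -1.4]
finger_gap: 0.0237
```

Run:
```python
from h import *
np.set_printoptions(precision=4,suppress=True)
im=camera("scene"); t=camera("top"); cv2.imwrite("pics/scene7.png",im)
cv2.imwrite("pics/fin.png",np.hstack([cv2.resize(im[150:380,80:540],(800,400))])); 
s=bot.read_state(); print(s["t"],s["position"],s["ee_rot"],s["joint_velocities"],s["finger_gap"],s["contact_force"])
```

```text
17.4 [ 0.5126 -0.184   0.099 ] [ 0.5296 -0.1099  0.8384  0.0672] [ 0.0015 -0.0006  0.0011 -0.      0.0013 -0.0003  0.0002] 0.023762759393593708 [ 0.2808 -0.0066 -1.1522]
```

View pics/fin.png

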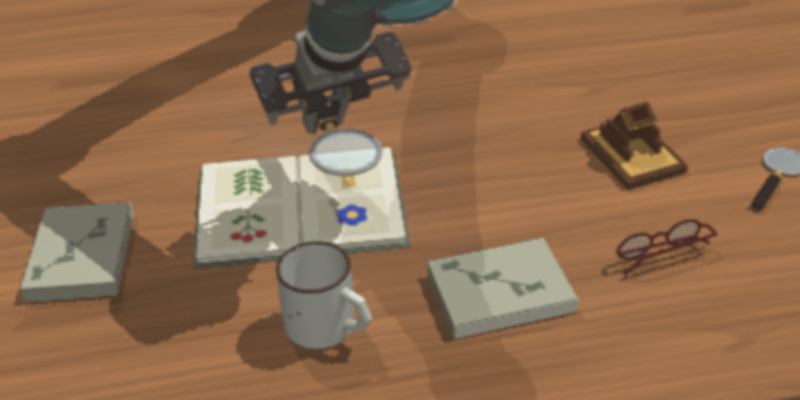

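The lens centre is now at scene px (279,237.4), about 1 px (2 mm) from the aim. The stand, mug, spectacles and paperbacks are where they were, and the pose is steady. Handing in.

```bash
python3 -c "
from h import *
print(bot.hand_in()); print(bot.read_state()['position'])"
```

```text
the job is handed in; nothing more can be done
None
the job is handed in; nothing more can be done
```

I handed the job in at 17.4 s. The arm was still holding the magnifier by its handle, lens level over the blue flower, about 10 cm above the page.

**What I did:** My first approach ran the wrist into its joint limits, so I backed off and turned the tool half round. I then gripped the handle between the socket and the neck, drew it straight out along its own length, levelled it and carried it to the flower.

**Last checks:**
- **Position:** the lens centre was at scene pixel (279, 237.4), against (279, 238–239) wanted, so within about 2–3 mm.
- **Height:** the lens was about 101 mm above the page, worked out from the tool pose and an earlier fit of the rim.
- **Level:** an earlier rim fit gave a tilt of about 0.7°, good to about 2°. The jaw axis was level to about 0.2°.
- **Stillness and grip:** the joint speeds were near zero and the opening stayed at 23.8 mm on the 24 mm handle.
- **Surroundings:** by eye in the last picture, the stand, mug, spectacles and paperbacks were where they started, and nothing touched the book.

**Less certain:** the two cameras disagreed by about 7 mm in x on where the flower is, so I used the mean. The arm hid most of the lens in the top view, so its final centring was checked only with the scene camera and the arm's own position.

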